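Find the logger whose start key still snaps and pack it with the samples

ROBOT

A 7-joint arm with a two-finger parallel gripper is mounted at the origin on the work surface. World frame = base frame: x ahead of the robot, y to its left, z up, the work surface at z = 0. Lengths are in m, angles in rad, forces in N, time in s.
With the tool pointing down it reaches from about 0.35 to 0.9 m from the base axis. Payload 8.1 kg.
Tool frame: the origin (TCP) lies between the finger pads; the fingertips stand 19 mm ahead of it and the grasp point (between the pads) is the TCP; y points along the fingers, x is the direction in which the jaws open and shut, and the axes are right-handed (so a half turn about y gives the same grasp; the last joint's range is limited). The gripper opens to 92 mm and grips with 3 to 60 N. Pads are 19 mm wide; open, the fingers measure 130 mm over their backs; the gripper's body (75 mm by 190 mm) begins 47 mm behind the grasp point.
Start: joints at [1.17, 0.434, 0.025, 1.573, -0.012, 1.134, -0.075], TCP at [0.183, -0.598, 0.246] pointing down, gripper open.
Joint ranges: [-2.62, 2.62], [-0.44, 2.09], [-1.27, 1.32], [0.08, 2.57], [-1.32, 4.46], [0.12, 2], [-2.74, 2.74]. Speed limits (rad/s): [2.22, 2.22, 3.01, 3.01, 3.14, 3.14, 3.14].

INTERFACE

Orientations are given as a rotation vector (axis times angle).
In Python, from cell import arm gives the robot as it stands.
- The arm moves only by the tool move_arm, never from a script. Its argument "series" is a list of rows, each an object of numbers: "x", "y", "z": the shift along the tool's x, y, z in cm; "rx", "ry", "rz": the turn, a rotation vector about the tool's x, y, z in rad. In form: [{"x": .., "y": .., "z": .., "rx": .., "ry": .., "rz": ..}, ...]. A call has 1 to 12 rows; each row shifts and turns the pose as measured when the row begins, along the tool's axes as they then stand; what a row does not reach is not made up. A row lasts 1/8 s, in which the tool goes at most 62.5 mm and 10.7 degrees, less where a joint would pass 70% of its speed; a pose out of reach is approached as far as the arm can. A call is refused whole if a number of a shift passes 6.25 or a number of a turn 0.188, either way. A call with a gripper value outside its range is refused whole. "jaw" is the finger opening in cm, from 0 to 9.18, set as the call begins (left out, the last holds). The fingers move at their own pace and stop on an object; "newtons" is the grip in N (left out, the last holds). Time passes only in rows, so rows that do not move let the fingers close. It gives the time, the measured TCP pose, the force and the opening at its end, in the units of the state.
- arm.observe(): the state, without advancing time (a new reading comes with each control period).
- arm.get_image(name): name is "scene" or "top"; returns the picture (400x640x3 uint8, blue, green, red); there is no depth.
- arm.camera_params(name): a dict with "K" (3x3 intrinsics, pixels), "k1" (the pictures are not rectified: a ray, as slopes to the right and down, at radius r is drawn at 1 + k1 r^2 times it, then the intrinsics apply), "R" (3x3) and "t" (3): a world point X has camera coordinates R X + t. Camera axes: x right, y down, z forward; pixel columns grow to the right and rows downward; lengths in m; the calibration is good to about 2 mm. A picture is of the moment at which its call begins. camera_params takes no time and is no camera call.
- arm.sign_off(): hands the job in, once; it reports no verdict.
The state is a dict: "clock": time; "joints": joint angles; "dq": joint speeds; "joint_efforts": joint torques, N m; "position": TCP position; "ee_rot": TCP orientation; "force": force on the tool from outside, world axes, zero at the start; "ft_torque": the same for the moment, N m; "width": opening from 0.0 (shut) to 1.0 (fully open).
Only numpy, scipy, OpenCV 4.12 (cv2) and the standard library are available. Lean on these libraries where they do the work, as an engineer would, in place of code of your own. Each camera call takes 0.05 s, during which the arm holds its last target.

TASK

The samples need a temperature logger, but only one of the three on the bench still has a good start key: press the keys gently, one after another, and feel which one snaps over and which ones just go down soft, never leaning hard on any of them. Set the logger that snaps, once you have felt it snap, down flat and key up in the logger recess of the sample carrier, without dropping it, and leave the soft ones and everything else where they lie.

Things in the scene. Friction and masses are not known exactly. Their poses are not given: they have to be found in the camera images.
- logger_a_mid (a point): temperature logger lying on its back: cream plastic box 92 x 48 x 34 mm (x, y, z), 0.14 kg. This point: its centre, 17 mm over its underside. x is its long axis, z points up out of the face with the key; a dark display lies in the -x half of that face, the start key stands 24 mm to +x of the centre. The three loggers look alike. Grip it across the 48 mm width.
- key_a: start key of logger_a: grey cap 20 mm across, 11 mm proud of the face; origin: centre of its top. Pressed straight down, springs back. The good key (one of three, unmarked) takes 2 N, climbs to 7.5 N at 1.7 mm, then snaps: falls to 2 N near 5 mm; stop at 6 mm. A soft key only rises, from 1 to at most 6 N, up to a stop 4 to 6 mm down. At the stop it yields 1.5 mm more at 9 to 15 N. Over 20 N breaks it.
- logger_b_mid (a point): temperature logger lying on its back: cream plastic box 92 x 48 x 34 mm (x, y, z), 0.14 kg. This point: its centre, 17 mm over its underside. x is its long axis, z points up out of the face with the key; a dark display lies in the -x half of that face, the start key stands 24 mm to +x of the centre. The three loggers look alike. Grip it across the 48 mm width.
- key_b: start key of logger_b: grey cap 20 mm across, 11 mm proud of the face; origin: centre of its top. Pressed straight down, springs back. The good key (one of three, unmarked) takes 2 N, climbs to 7.5 N at 1.7 mm, then snaps: falls to 2 N near 5 mm; stop at 6 mm. A soft key only rises, from 1 to at most 6 N, up to a stop 4 to 6 mm down. At the stop it yields 1.5 mm more at 9 to 15 N. Over 20 N breaks it.
- logger_c_mid (a point): temperature logger lying on its back: cream plastic box 92 x 48 x 34 mm (x, y, z), 0.14 kg. This point: its centre, 17 mm over its underside. x is its long axis, z points up out of the face with the key; a dark display lies in the -x half of that face, the start key stands 24 mm to +x of the centre. The three loggers look alike. Grip it across the 48 mm width.
- key_c: start key of logger_c: grey cap 20 mm across, 11 mm proud of the face; origin: centre of its top. Pressed straight down, springs back. The good key (one of three, unmarked) takes 2 N, climbs to 7.5 N at 1.7 mm, then snaps: falls to 2 N near 5 mm; stop at 6 mm. A soft key only rises, from 1 to at most 6 N, up to a stop 4 to 6 mm down. At the stop it yields 1.5 mm more at 9 to 15 N. Over 20 N breaks it.
- recess (a point): logger recess in the carrier's grey foam. This point: centre of its flat floor, 10 mm over the bench. It is 97 mm long (along x), 53 mm wide (along y) and 8 mm deep, so the foam's top is 18 mm over the bench. Half-way along each long side a thumb cut-out 60 mm long (x), as deep as the recess, reaches 32 mm out sideways for the fingers. A logger fits either way round.
- carrier: sample carrier, fixed: grey foam tray 208 x 278 mm (x, y) with white edges 26 mm high; origin under its centre on the bench. The recess lies 60 mm to -y of it, along x. In the +y half, 59 mm and more from the origin, stands a white block with purple-capped tubes, 95 mm high over the bench.
- tube_rack: bystander: loose white rack 60 x 110 mm with capped tubes, 79 mm high; origin under its centre
- marker: bystander: loose flat-sided marker pen, 112 mm long along its y, 13 mm thick; origin under its centre
- spray_bottle: bystander: loose white bottle, 60 mm across, 150 mm high; origin under its centre
- slide_box: bystander: loose carton of slides 85 x 55 mm, 30 mm high; origin under its centre
There are look-alikes about, which are no part of the job. Leave any red or turquoise look-alike of the part that bears logger_a_mid alone. Leave any red look-alike of the part that bears logger_c_mid alone.

How it is judged:
By the outcome, as a careful person would: the job done as asked, in the order asked, and still so for the second after the job is handed in, with the robot touching nothing.
It also fails if it takes over 72 s, if anything falls off the work surface, if the arm or the gripper's body presses on something with over 40 N, if the wrist force passes 120 N, or if a joint passes its speed limit or range.

## Working session

There is one attempt and no reset: what is moved stays moved. The work goes in short steps, Python scripts to look and compute and a tool call to move; the robot and the scene stay as the last step left them, time stands still between calls to the robot, and variables do not carry over. Pictures are saved under pics/ and viewed, and the job is handed in when it is done.

Besides the shell and the picture viewer there is one more tool, called after ">>>" in YAML: its name, and indented under it one key for each argument. move_arm: Moves the arm, as the interface text tells. Its arguments: {"type":"object","properties":{"series":{"type":"array","items":{"type":"object","properties":{"x":{"type":"number"},"y":{"type":"number"},"z":{"type":"number"},"rx":{"type":"number"},"ry":{"type":"number"},"rz":{"type":"number"}}}},"jaw":{"type":"number"},"newtons":{"type":"number"}},"required":["series"]}

```bash
ls; mkdir -p pics
python3 - <<'E'
from cell import arm
import cv2
print(arm.observe())
for n in("scene","top"):
    cv2.imwrite(f"pics/{n}0.png",arm.get_image(n)); print(n,arm.camera_params(n))
E
```

```text
pics
{'clock': 0.0, 'joints': array([ 1.17037098,  0.43520501,  0.0249569 ,  1.5741043 , -0.01160418,
        1.13394836, -0.07511459]), 'dq': array([-0.00167355, -0.00048242,  0.00107648, -0.00062065,  0.00022876,
       -0.00033906,  0.00012413]), 'joint_efforts': array([-2.82455294e-04, -6.67845941e+01,  9.84624512e-01, -3.14461684e+01,
       -6.06983900e-02,  4.30359878e-02,  1.41128753e-04]), 'position': array([ 0.18322215, -0.59704937,  0.24495312]), 'ee_rot': array([-1.33464971,  0.98807106, -0.9859222 ]), 'force': array([-0.57093456, -0.38166454, -0.09531664]), 'ft_torque': array([-0.01406758, -0.00956659,  0.00470429]), 'width': 1.0018347948339381}
scene {'K': array([[437.39635101,   0.        , 318.482677  ],
       [  0.        , 437.39635101, 201.5773722 ],
       [  0.        ,   0.        ,   1.        ]]), 'k1': 0.039286419018685396, 'R': array([[ 0.69924991,  0.71479041, -0.01114612],
       [ 0.60709475, -0.6019841 , -0.51870136],
       [-0.37747254,  0.35593513, -0.85488284]]), 't': array([-0.33237453, -0.34030353,  1.40172639])}
top {'K': array([[426.90731207,   0.        , 312.68920636],
       [  0.        , 426.90731207, 206.93678592],
       [  0.        ,   0.        ,   1.        ]]), 'k1': -0.08783340986782337, 'R': array([[-0.02152798, -0.9996475 ,  0.01553776],
       [-0.98548788,  0.01860053, -0.16872364],
       [ 0.16837515, -0.01894455, -0.98554092]]), 't': array([-0.08298658,  0.5336765 ,  1.00894952])}
```

View pics/scene0.png

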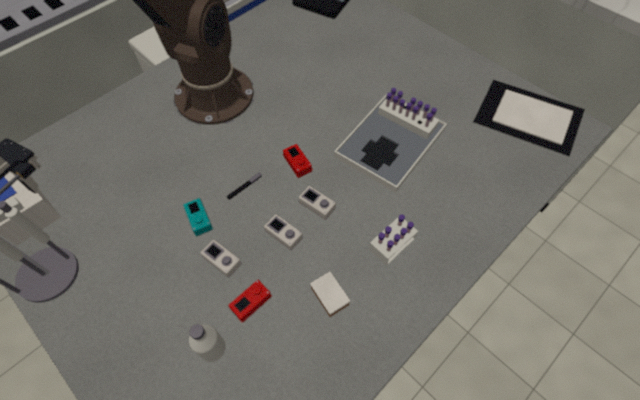

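View pics/top0.png

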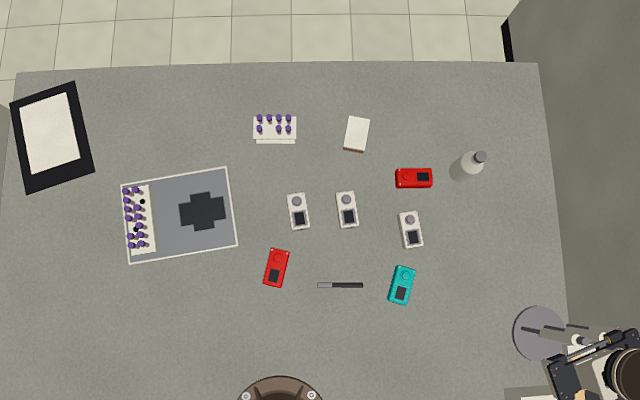

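The top view shows cream loggers at about (298,211), (347,209) and (411,229). The look-alikes are red at (276,267) and (414,178), and turquoise at (402,285). The white slide box is at (357,134). The recess is the dark cross at (203,211). I'll check these in a close crop.

Run:
```python
import cv2
a=cv2.imread("pics/top0.png")
cv2.imwrite("pics/c1.png",cv2.resize(a[170:260,275:435],None,fx=5,fy=5,interpolation=cv2.INTER_CUBIC))
cv2.imwrite("pics/c2.png",cv2.resize(a[160:270,115:245],None,fx=5,fy=5,interpolation=cv2.INTER_CUBIC))
s=cv2.imread("pics/scene0.png")
cv2.imwrite("pics/c3.png",cv2.resize(s[175:285,190:350],None,fx=5,fy=5,interpolation=cv2.INTER_CUBIC))
```

```text
(no output)
```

View pics/c1.png

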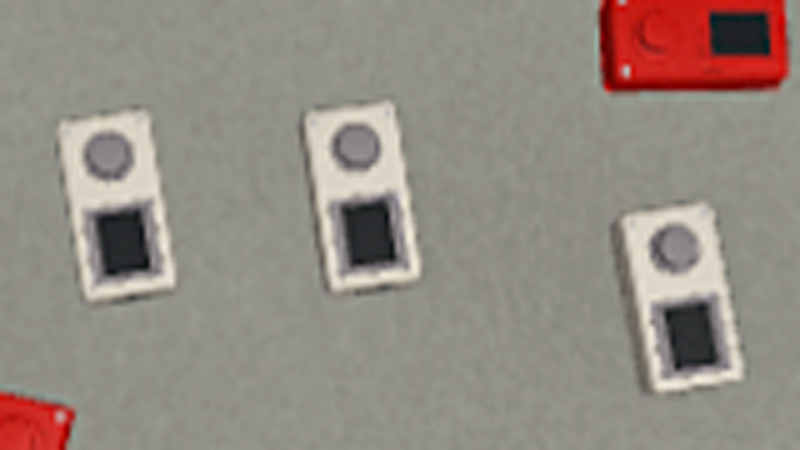

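View pics/c2.png

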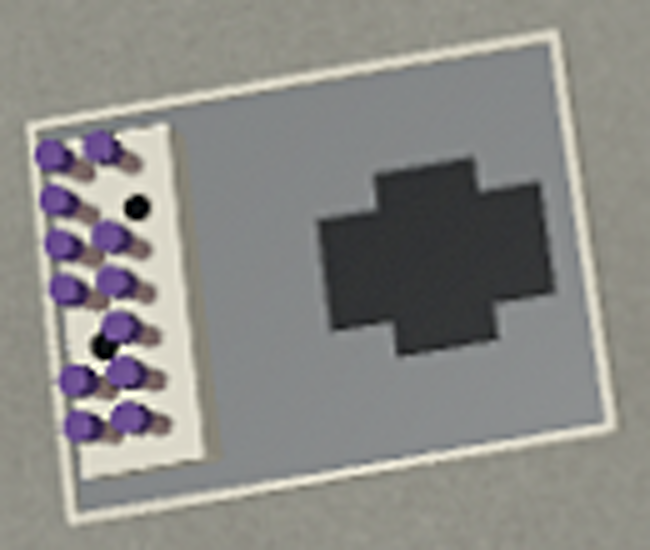

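View pics/c3.png

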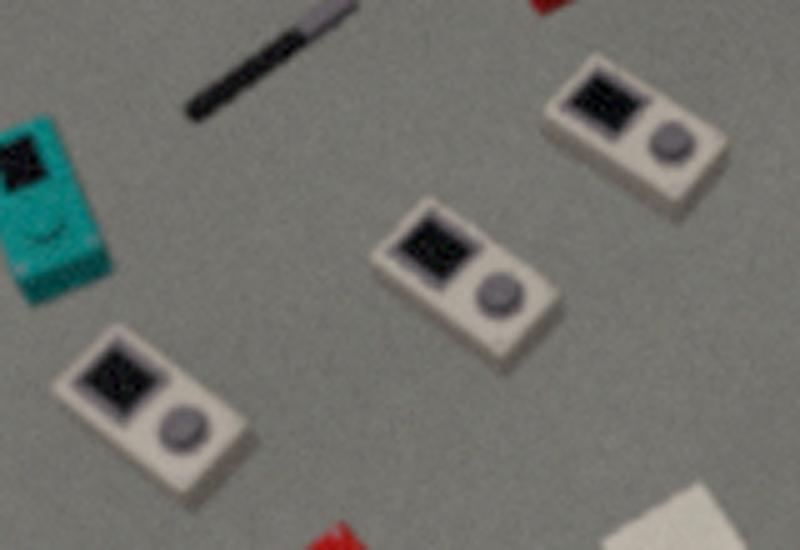

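The crops confirm the three cream loggers, each with its key at the top and display at the bottom. The recess's long axis runs roughly vertically in the image. Next I'll fit poses.

```bash
cat > h.py <<'E'
import numpy as np, cv2
from cell import arm
from scipy.optimize import minimize, least_squares
from scipy.spatial.transform import Rotation as Ro
P={n:arm.camera_params(n) for n in("scene","top")}
def proj(n,X):
    p=P[n]; c=np.atleast_2d(X)@p["R"].T+p["t"]; s=c[:,:2]/c[:,2:]
    s=s*(1+p["k1"]*(s**2).sum(1,keepdims=True)); return s*p["K"][0,0]+p["K"][:2,2]
def back(n,uv,z):
    f=lambda q: proj(n,[[q[0],q[1],z]])[0]-uv
    return least_squares(f,[.5,0.]).x
def box(x,y,a,l=.092,w=.048,z0=0,h=.034):
    c,s=np.cos(a),np.sin(a)
    return np.array([[x+c*u-s*v,y+s*u+c*v,z] for z in(z0,z0+h) for u,v in((-l/2,-w/2),(l/2,-w/2),(l/2,w/2),(-l/2,w/2))])
S=8
def hullmask(n,pts,roi):
    x0,y0,x1,y1=roi
    q=cv2.convexHull((((proj(n,pts)-[x0,y0]+.5)*S)).astype(np.float32))[:,0]
    m=np.zeros(((y1-y0)*S,(x1-x0)*S),np.uint8); cv2.fillPoly(m,[np.round(q*16).astype(np.int32)],255,shift=4)
    return cv2.resize(m,(x1-x0,y1-y0),interpolation=cv2.INTER_AREA)/255.
def seg(img,roi):
    x0,y0,x1,y1=roi; c=cv2.resize(img[y0:y1,x0:x1],None,fx=S,fy=S,interpolation=cv2.INTER_CUBIC).astype(int)
    m=((c[...,2]-c[...,0]>12)&(c.max(2)>90)|(c.max(2)>170)).astype(np.uint8)
    k,_=cv2.findContours(m,cv2.RETR_EXTERNAL,cv2.CHAIN_APPROX_NONE); b=max(k,key=cv2.contourArea)
    m[:]=0; cv2.drawContours(m,[b],-1,255,-1); return cv2.resize(m,(x1-x0,y1-y0),interpolation=cv2.INTER_AREA)/255.
def fit(img,guess,names=("top","scene")):
    R={n:(lambda q:(int(q[0])-27,int(q[1])-27,int(q[0])+28,int(q[1])+28))(proj(n,[[guess[0],guess[1],.017]])[0]) for n in names}
    M={n:seg(img[n],R[n]) for n in names}
    f=lambda p: sum(((hullmask(n,box(p[0]/100,p[1]/100,p[2]/10),R[n])-M[n])**2).sum() for n in names)
    p0=np.array([guess[0]*100,guess[1]*100,guess[2]*10])
    r=minimize(f,p0,method="Nelder-Mead",options=dict(initial_simplex=np.vstack([p0]+[p0+d for d in np.eye(3)]),xatol=.005,fatol=.01))
    return r.x/[100,100,10],r.fun,{n:M[n].sum() for n in names}
E
python3 - <<'E'
from h import *
img={n:cv2.imread(f"pics/{n}0.png") for n in("top","scene")}
np.set_printoptions(precision=4,suppress=True)
c1=lambda u,v:np.array([(u+.5)/5-.5+275,(v+.5)/5-.5+170])
c2=lambda u,v:np.array([(u+.5)/5-.5+115,(v+.5)/5-.5+160])
c3=lambda u,v:np.array([(u+.5)/5-.5+190,(v+.5)/5-.5+175])
K=[((108,155),(671,142)),((356,146),(498,295)),((676,247),(183,427))]
for t,s in K:
    kt=back("top",c1(*t),.045); ks=back("scene",c3(*s),.045)
    print("key top",kt,"scene",ks)
    k=(kt+ks)/2
    for nn in(("top",),("scene",),("top","scene")):
        print("  fit",nn,*fit(img,[k[0]-.024,k[1],.1],nn))
print("carrier", *[back("top",c2(*p),.026) for p in((28,122),(558,30),(617,430),(72,523))])
# recess rim corners (z=.018): end arms
print("recess",*[back("top",c2(*p),.018) for p in((375,174),(473,157),(497,338),(398,356),(317,220),(540,183),(553,292),(331,330))])
E
```

```text
key top [ 0.5488 -0.0532] scene [ 0.5513 -0.0543]
  fit ('top',) [ 0.5277 -0.0566  0.1488] 10.653933102652825 {'top': np.float64(736.0274509803921)}
  fit ('scene',) [ 0.5193 -0.0528  0.0986] 142.41162629757787 {'scene': np.float64(596.2823529411764)}
  fit ('top', 'scene') [ 0.5262 -0.056   0.1381] 188.2563321799308 {'top': np.float64(736.0274509803921), 'scene': np.float64(596.2823529411764)}
key top [ 0.551  -0.1765] scene [ 0.5538 -0.1782]
  fit ('top',) [ 0.5299 -0.1809  0.113 ] 15.78219146482122 {'top': np.float64(734.9725490196079)}
  fit ('scene',) [ 0.5222 -0.1759  0.0383] 134.50595924644367 {'scene': np.float64(646.6901960784314)}
  fit ('top', 'scene') [ 0.5283 -0.1797  0.1097] 196.95620146097656 {'top': np.float64(734.9725490196079), 'scene': np.float64(646.6901960784314)}
key top [ 0.4971 -0.3341] scene [ 0.4996 -0.3339]
  fit ('top',) [ 0.4742 -0.3392  0.1269] 20.880753556324493 {'top': np.float64(786.0470588235295)}
  fit ('scene',) [ 0.4674 -0.3358  0.0935] 127.49302575932333 {'scene': np.float64(696.9843137254902)}
  fit ('top', 'scene') [ 0.4742 -0.3384  0.1172] 198.81734717416379 {'top': np.float64(786.0470588235295), 'scene': np.float64(696.9843137254902)}
carrier [0.6045 0.3997] [0.647  0.1253] [0.4415 0.0933] [0.3993 0.3665]
recess [0.5751 0.2199] [0.583  0.1695] [0.4896 0.1556] [0.4813 0.2057] [0.5518 0.2491] [0.5688 0.1349] [0.5125 0.1275] [0.4951 0.2402]
```

```bash
cat >> h.py <<'E'
np.set_printoptions(precision=4,suppress=True)
# desired: tool y = down, tool x = jaw dir at world yaw th
def Rdes(th):
    x=np.array([np.cos(th),np.sin(th),0]);y=np.array([0,0,-1.]);return np.column_stack([x,y,np.cross(x,y)])
def go(target,th,o=None):
    o=o or arm.observe(); R=Ro.from_rotvec(o["ee_rot"]).as_matrix()
    d=R.T@(np.array(target)-o["position"])*100; r=Ro.from_matrix(R.T@Rdes(th)).as_rotvec()
    print("t",round(o["clock"],3),"pos",o["position"],"F",o["force"],"w",round(float(o["width"]),3))
    print("shift cm (tool at now)",d,"turn",r, "rows",np.abs(d).max()/6.25,np.linalg.norm(r)/.187)
    rr=Ro.from_matrix(Rdes(th)).as_matrix(); print("shift in final frame",rr.T@(np.array(target)-o["position"])*100)
E
python3 - <<'E'
from h import *
o=arm.observe();print(Ro.from_rotvec(o["ee_rot"]).as_matrix(), o["joints"])
for th in(1.69,1.69-np.pi): go([.498,-.3355,.09],th)
E
```

```text
[[ 0.2933 -0.0005  0.956 ]
 [-0.956   0.0013  0.2933]
 [-0.0014 -1.     -0.0001]] [ 1.1704  0.4351  0.025   1.574  -0.0116  1.134  -0.0751]
t 0.1 pos [ 0.1832 -0.5971  0.245 ] F [ 0.0635 -0.7178  0.015 ] w 1.0
shift cm (tool at now) [-15.7526  15.5201  37.7711] turn [-0.0021 -2.9631 -0.0004] rows 6.043369766817355 15.845499307765731
shift in final frame [ 22.2294  15.5029 -34.3684]
t 0.1 pos [ 0.1832 -0.5971  0.245 ] F [ 0.0635 -0.7178  0.015 ] w 1.0
shift cm (tool at now) [-15.7526  15.5201  37.7711] turn [ 0.0003  0.1785 -0.0014] rows 6.043369766817355 0.9544918746730491
shift in final frame [-22.2294  15.5029  34.3684]
```

Run:
```python
from h import *
print("bottle cap",back("top",[480,157],.15),"base",back("top",[463,170],.03),"rack",back("top",[275,128],.03),"box",back("top",[357,133],.03))
```

```text
bottle cap [ 0.6243 -0.4824] base [ 0.6244 -0.4858] rack [ 0.7444 -0.0007] box [ 0.7274 -0.2135]
```

>>> move_arm:
  series:
    - {"ry": 0.178}
    - {"x": -3.2,"z": 4.9}
    - {"x": -3.2,"z": 4.9}
    - {"x": -3.2,"z": 4.9}
    - {"x": -3.2,"z": 4.9}
    - {"x": -3.2,"z": 4.9}
    - {"x": -3.2,"z": 4.9}
    - {"x": -3.0,"z": 4.9}
  jaw: 0
  newtons: 10

```text
invalid input
```

>>> move_arm:
  series:
    - {"x": 0,"y": 0,"z": 0,"rx": 0,"ry": 0.178,"rz": 0}
    - {"x": -3.2,"y": 0,"z": 4.9,"rx": 0,"ry": 0,"rz": 0}
    - {"x": -3.2,"y": 0,"z": 4.9,"rx": 0,"ry": 0,"rz": 0}
    - {"x": -3.2,"y": 0,"z": 4.9,"rx": 0,"ry": 0,"rz": 0}
    - {"x": -3.2,"y": 0,"z": 4.9,"rx": 0,"ry": 0,"rz": 0}
    - {"x": -3.2,"y": 0,"z": 4.9,"rx": 0,"ry": 0,"rz": 0}
    - {"x": -3.2,"y": 0,"z": 4.9,"rx": 0,"ry": 0,"rz": 0}
  jaw: 0
  newtons: 10

```text
clock: 0.98
position: [0.4556, -0.3706, 0.2418]
ee_rot: [-1.257, 1.139, -1.129]
force: [0.5, -1.0, 1.0]
width: 0.289
```

Run:
```python
from h import *
go([.498,-.3358,.075],.122-np.pi/2)
```

```text
t 0.975 pos [ 0.4556 -0.3706  0.2418] F [ 0.4649 -1.0337  1.013 ] w 0.289
shift cm (tool at now) [-2.9788 16.6649  4.6551] turn [ 0.0052 -0.02   -0.0033] rows 2.6663763767422366 0.11203033553796037
shift in final frame [-2.9417 16.6789  4.6284]
```

>>> move_arm:
  series:
    - {"x": -2.9,"y": 0,"z": 4.6,"rx": 0.005,"ry": -0.02,"rz": -0.003}
    - {"x": 0,"y": 5.5,"z": 0,"rx": 0,"ry": 0,"rz": 0}
    - {"x": 0,"y": 5.0,"z": 0,"rx": 0,"ry": 0,"rz": 0}
    - {"x": 0,"y": 3.5,"z": 0,"rx": 0,"ry": 0,"rz": 0}
    - {"x": 0,"y": 0,"z": 0,"rx": 0,"ry": 0,"rz": 0}

```text
clock: 1.6
position: [0.5054, -0.3287, 0.0973]
ee_rot: [-1.266, 1.11, -1.109]
force: [-0.5, -0.0, -0.1]
width: 0.007
```

Run:
```python
from h import *
go([.498,-.3358,.067],.122-np.pi/2)
i=arm.get_image("scene");cv2.imwrite("pics/s1.png",cv2.resize(i[180:310,160:300],None,fx=5,fy=4.5))
```

```text
t 1.6 pos [ 0.5054 -0.3287  0.0973] F [-0.4773 -0.0492 -0.1008] w 0.007
shift cm (tool at now) [ 0.6174  3.0277 -0.8374] turn [-0.0023  0.0119 -0.0029] rows 0.48443871095534674 0.066527539465313
shift in final frame [ 0.6186  3.0315 -0.823 ]
```

View pics/s1.png

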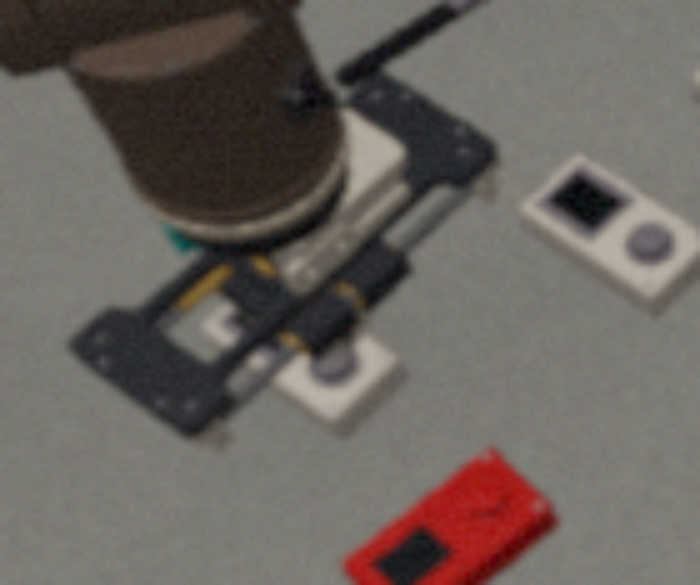

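The scene crop shows the closed gripper above the right-hand (−y) logger, with its key at about (335,365). Correcting the offset and coming down.

>>> move_arm:
  series:
    - {"x": 0.6,"y": 0,"z": -0.8,"rx": 0,"ry": 0.012,"rz": -0.003}
    - {"x": 0,"y": 1.5,"z": 0,"rx": 0,"ry": 0,"rz": 0}
    - {"x": 0,"y": 1.0,"z": 0,"rx": 0,"ry": 0,"rz": 0}
    - {"x": 0,"y": 0,"z": 0,"rx": 0,"ry": 0,"rz": 0}

```text
clock: 2.15
position: [0.5008, -0.339, 0.0768]
ee_rot: [-1.26, 1.111, -1.13]
force: [0.4, 0.2, 0.0]
width: 0.008
```

Run:
```python
from h import *
go([.498,-.3358,.065],.122-np.pi/2)
```

```text
t 2.15 pos [ 0.5008 -0.339   0.0768] F [0.4483 0.1825 0.043 ] w 0.008
shift cm (tool at now) [-0.3589  1.174  -0.2563] turn [-0.0099 -0.0026  0.0064] rows 0.1878426651175663 0.06473853660722854
shift in final frame [-0.3521  1.1788 -0.2437]
```

>>> move_arm:
  series:
    - {"x": -0.3,"y": 0.4,"z": -0.2,"rx": -0.01,"ry": 0,"rz": 0.006}
    - {"x": 0,"y": 0.3,"z": 0,"rx": 0,"ry": 0,"rz": 0}
    - {"x": 0,"y": 0,"z": 0,"rx": 0,"ry": 0,"rz": 0}

```text
clock: 2.52
position: [0.4989, -0.3358, 0.0696]
ee_rot: [-1.264, 1.121, -1.12]
force: [0.4, 0.4, 0.5]
width: 0.004
```

Run:
```python
from h import *
go([.498,-.3358,.065],.122-np.pi/2)
```

```text
t 2.525 pos [ 0.4989 -0.3358  0.0696] F [0.3846 0.4029 0.5059] w 0.004
shift cm (tool at now) [-0.0134  0.4595 -0.0856] turn [ 0.0003 -0.0021 -0.    ] rows 0.0735275198461759 0.011075076765881339
shift in final frame [-0.0135  0.4595 -0.0857]
```

>>> move_arm:
  series:
    - {"x": 0,"y": 0.25,"z": -0.05,"rx": 0,"ry": 0,"rz": 0}
    - {"x": 0,"y": 0.08,"z": 0,"rx": 0,"ry": 0,"rz": 0}

```text
clock: 2.78
position: [0.4985, -0.3359, 0.0663]
ee_rot: [-1.264, 1.12, -1.121]
force: [-0.1, -0.6, -0.4]
width: 0.007
```

>>> move_arm:
  series:
    - {"x": 0,"y": 0.06,"z": 0,"rx": 0,"ry": 0,"rz": 0}

```text
clock: 2.9
position: [0.4986, -0.336, 0.0657]
ee_rot: [-1.264, 1.12, -1.121]
force: [0.5, -0.4, -0.3]
width: 0.008
```

>>> move_arm:
  series:
    - {"x": 0,"y": 0.06,"z": 0,"rx": 0,"ry": 0,"rz": 0}

```text
clock: 3.02
position: [0.4986, -0.336, 0.0651]
ee_rot: [-1.264, 1.12, -1.121]
force: [0.2, -0.1, 0.4]
width: 0.009
```

Tracking is good: 0.6 mm per row.

>>> move_arm:
  series:
    - {"x": 0,"y": 0.05,"z": 0,"rx": 0,"ry": 0,"rz": 0}

```text
clock: 3.15
position: [0.4986, -0.336, 0.0646]
ee_rot: [-1.264, 1.12, -1.121]
force: [0.1, 0.2, -0.4]
width: 0.005
```

>>> move_arm:
  series:
    - {"x": 0,"y": 0.05,"z": 0,"rx": 0,"ry": 0,"rz": 0}

```text
clock: 3.28
position: [0.4987, -0.336, 0.0642]
ee_rot: [-1.264, 1.12, -1.121]
force: [-0.6, 0.7, 2.5]
width: 0.005
```

>>> move_arm:
  series:
    - {"x": 0,"y": 0.05,"z": 0,"rx": 0,"ry": 0,"rz": 0}

```text
clock: 3.4
position: [0.4987, -0.3361, 0.064]
ee_rot: [-1.264, 1.12, -1.121]
force: [-0.6, 1.0, 4.6]
width: 0.006
```

>>> move_arm:
  series:
    - {"x": 0,"y": 0.05,"z": 0,"rx": 0,"ry": 0,"rz": 0}

```text
clock: 3.52
position: [0.4987, -0.3361, 0.0637]
ee_rot: [-1.263, 1.12, -1.121]
force: [-2.0, 1.1, 4.8]
width: 0.005
```

>>> move_arm:
  series:
    - {"x": 0,"y": 0.06,"z": 0,"rx": 0,"ry": 0,"rz": 0}

```text
clock: 3.65
position: [0.4987, -0.3361, 0.0634]
ee_rot: [-1.263, 1.12, -1.121]
force: [-2.1, 1.2, 5.7]
width: 0.002
```

>>> move_arm:
  series:
    - {"x": 0,"y": 0.06,"z": 0,"rx": 0,"ry": 0,"rz": 0}

```text
clock: 3.78
position: [0.4987, -0.3361, 0.063]
ee_rot: [-1.263, 1.119, -1.121]
force: [-1.7, 1.3, 6.3]
width: 0.004
```

>>> move_arm:
  series:
    - {"x": 0,"y": 0.06,"z": 0,"rx": 0,"ry": 0,"rz": 0}

```text
clock: 3.9
position: [0.4987, -0.3361, 0.0628]
ee_rot: [-1.263, 1.119, -1.122]
force: [-2.3, 2.2, 6.0]
width: 0.006
```

>>> move_arm:
  series:
    - {"x": 0,"y": 0.06,"z": 0,"rx": 0,"ry": 0,"rz": 0}

```text
clock: 4.03
position: [0.4987, -0.3361, 0.0625]
ee_rot: [-1.263, 1.119, -1.122]
force: [-3.0, 2.0, 6.6]
width: 0.005
```

>>> move_arm:
  series:
    - {"x": 0,"y": 0.06,"z": 0,"rx": 0,"ry": 0,"rz": 0}

```text
clock: 4.15
position: [0.4988, -0.3361, 0.0622]
ee_rot: [-1.263, 1.119, -1.122]
force: [-1.1, 1.8, 6.8]
width: 0.003
```

>>> move_arm:
  series:
    - {"x": 0,"y": 0.06,"z": 0,"rx": 0,"ry": 0,"rz": 0}

```text
clock: 4.28
position: [0.4987, -0.3361, 0.0619]
ee_rot: [-1.263, 1.119, -1.122]
force: [-1.8, 2.2, 6.6]
width: 0.008
```

>>> move_arm:
  series:
    - {"x": 0,"y": 0.06,"z": 0,"rx": 0,"ry": 0,"rz": 0}

```text
clock: 4.4
position: [0.4988, -0.3361, 0.0617]
ee_rot: [-1.263, 1.119, -1.122]
force: [-2.4, 1.1, 6.5]
width: 0.006
```

>>> move_arm:
  series:
    - {"x": 0,"y": 0.06,"z": 0,"rx": 0,"ry": 0,"rz": 0}

```text
clock: 4.53
position: [0.4987, -0.3361, 0.0613]
ee_rot: [-1.263, 1.119, -1.122]
force: [-1.7, 1.1, 5.1]
width: 0.003
```

>>> move_arm:
  series:
    - {"x": 0,"y": 0.06,"z": 0,"rx": 0,"ry": 0,"rz": 0}

```text
clock: 4.65
position: [0.4987, -0.336, 0.0609]
ee_rot: [-1.263, 1.119, -1.122]
force: [-1.2, 0.5, 4.8]
width: 0.003
```

The force is falling now. I'll follow it a little further.

>>> move_arm:
  series:
    - {"x": 0,"y": 0.06,"z": 0,"rx": 0,"ry": 0,"rz": 0}

```text
clock: 4.78
position: [0.4987, -0.336, 0.0604]
ee_rot: [-1.263, 1.119, -1.122]
force: [-1.6, 2.1, 3.1]
width: 0.003
```

>>> move_arm:
  series:
    - {"x": 0,"y": 0.06,"z": 0,"rx": 0,"ry": 0,"rz": 0}

```text
clock: 4.9
position: [0.4987, -0.3361, 0.0597]
ee_rot: [-1.263, 1.119, -1.122]
force: [-0.7, 0.0, 2.6]
width: 0.0
```

>>> move_arm:
  series:
    - {"x": 0,"y": 0.04,"z": 0,"rx": 0,"ry": 0,"rz": 0}

```text
clock: 5.03
position: [0.4987, -0.336, 0.0591]
ee_rot: [-1.263, 1.119, -1.122]
force: [-1.6, 0.1, 2.6]
width: 0.006
```

The first key clearly snapped: 6.8 N at the peak, falling to 2.6 N at 5 mm. The task asks for all the keys to be felt, so I'll check the other two gently.

>>> move_arm:
  series:
    - {"x": 0,"y": -1.0,"z": 0,"rx": 0,"ry": 0,"rz": 0}
    - {"x": 0,"y": -2.0,"z": 0,"rx": 0,"ry": 0,"rz": 0}
    - {"x": -5.0,"y": 0,"z": 1.2,"rx": 0,"ry": 0,"rz": 0}
    - {"x": -5.0,"y": 0,"z": 1.2,"rx": 0,"ry": 0,"rz": 0}
    - {"x": -3.0,"y": 0,"z": 1,"rx": 0,"ry": 0,"rz": 0}
    - {"x": 0,"y": 0,"z": 0,"rx": 0,"ry": 0,"rz": 0}

```text
clock: 5.78
position: [0.5186, -0.2005, 0.0923]
ee_rot: [-1.261, 1.117, -1.126]
force: [0.8, -0.7, -0.5]
width: 0.005
```

Run:
```python
from h import *
go([.5537,-.178,.067],.115-np.pi/2)
```

```text
t 5.775 pos [ 0.5186 -0.2005  0.0923] F [ 0.7826 -0.6714 -0.4863] w 0.005
shift cm (tool at now) [-1.8345  2.5368  3.7362] turn [-0.0045  0.0028  0.0029] rows 0.59779332133893 0.03239331230698908
shift in final frame [-1.8377  2.5255  3.7423]
```

>>> move_arm:
  series:
    - {"x": -1.8,"y": 0,"z": 3.7,"rx": -0.004,"ry": 0.003,"rz": 0.003}
    - {"x": 0,"y": 1.2,"z": 0,"rx": 0,"ry": 0,"rz": 0}
    - {"x": 0,"y": 0,"z": 0,"rx": 0,"ry": 0,"rz": 0}
    - {"x": 0,"y": 0,"z": 0,"rx": 0,"ry": 0,"rz": 0}

```text
clock: 6.28
position: [0.5532, -0.182, 0.0812]
ee_rot: [-1.261, 1.126, -1.129]
force: [0.5, -0.0, -0.0]
width: 0.006
```

Run:
```python
from h import *
go([.5537,-.178,.067],.115-np.pi/2)
```

```text
t 6.275 pos [ 0.5532 -0.182   0.0812] F [ 0.4827 -0.0209 -0.045 ] w 0.006
shift cm (tool at now) [-0.3922  1.4234  0.0956] turn [-0.0003 -0.004   0.0024] rows 0.22774761430482615 0.024945501192789897
shift in final frame [-0.3884  1.4243  0.0976]
```

>>> move_arm:
  series:
    - {"x": -0.4,"y": 0.5,"z": 0.1,"rx": 0,"ry": -0.004,"rz": 0.002}
    - {"x": 0,"y": 0.5,"z": 0,"rx": 0,"ry": 0,"rz": 0}
    - {"x": 0,"y": 0.3,"z": 0,"rx": 0,"ry": 0,"rz": 0}
    - {"x": 0,"y": 0,"z": 0,"rx": 0,"ry": 0,"rz": 0}

```text
clock: 6.78
position: [0.5527, -0.1792, 0.0677]
ee_rot: [-1.261, 1.125, -1.126]
force: [0.2, 0.5, -0.3]
width: 0.006
```

>>> move_arm:
  series:
    - {"x": 0,"y": 0.05,"z": 0,"rx": 0,"ry": 0,"rz": 0}

```text
clock: 6.9
position: [0.5528, -0.1792, 0.0672]
ee_rot: [-1.261, 1.125, -1.126]
force: [-1.0, 0.1, 0.8]
width: 0.003
```

>>> move_arm:
  series:
    - {"x": 0,"y": 0.1,"z": 0,"rx": 0,"ry": 0,"rz": 0}
    - {"x": 0,"y": 0.1,"z": 0,"rx": 0,"ry": 0,"rz": 0}
    - {"x": 0,"y": 0.08,"z": 0,"rx": 0,"ry": 0,"rz": 0}

```text
clock: 7.28
position: [0.553, -0.1793, 0.0645]
ee_rot: [-1.261, 1.125, -1.126]
force: [0.7, 0.6, 0.0]
width: 0.007
```

>>> move_arm:
  series:
    - {"x": 0,"y": 0.06,"z": 0,"rx": 0,"ry": 0,"rz": 0}

```text
clock: 7.4
position: [0.553, -0.1792, 0.0639]
ee_rot: [-1.261, 1.125, -1.126]
force: [-1.0, -0.4, 0.9]
width: 0.007
```

>>> move_arm:
  series:
    - {"x": 0,"y": 0.06,"z": 0,"rx": 0,"ry": 0,"rz": 0}

```text
clock: 7.52
position: [0.553, -0.1793, 0.0633]
ee_rot: [-1.261, 1.125, -1.126]
force: [-0.3, 0.3, 1.6]
width: 0.004
```

>>> move_arm:
  series:
    - {"x": 0,"y": 0.06,"z": 0,"rx": 0,"ry": 0,"rz": 0}

```text
clock: 7.65
position: [0.553, -0.1793, 0.0627]
ee_rot: [-1.261, 1.125, -1.127]
force: [-0.3, -0.2, 1.0]
width: 0.004
```

>>> move_arm:
  series:
    - {"x": 0,"y": 0.06,"z": 0,"rx": 0,"ry": 0,"rz": 0}

```text
clock: 7.78
position: [0.553, -0.1792, 0.0621]
ee_rot: [-1.261, 1.125, -1.126]
force: [-0.1, 0.5, 1.3]
width: 0.008
```

>>> move_arm:
  series:
    - {"x": 0,"y": 0.06,"z": 0,"rx": 0,"ry": 0,"rz": 0}

```text
clock: 7.9
position: [0.553, -0.1793, 0.0615]
ee_rot: [-1.261, 1.125, -1.127]
force: [-1.0, 0.5, 1.4]
width: 0.004
```

>>> move_arm:
  series:
    - {"x": 0,"y": 0.06,"z": 0,"rx": 0,"ry": 0,"rz": 0}

```text
clock: 8.02
position: [0.553, -0.1793, 0.0609]
ee_rot: [-1.261, 1.125, -1.126]
force: [-0.1, 0.2, 1.8]
width: 0.005
```

This key is soft: only 1.8 N, and still rising slowly, at 3 mm. On to the third one.

>>> move_arm:
  series:
    - {"x": 0,"y": -1.0,"z": 0,"rx": 0,"ry": 0,"rz": 0}
    - {"x": 0,"y": -1.5,"z": 0,"rx": 0,"ry": 0,"rz": 0}
    - {"x": -5.0,"y": 0,"z": -0.8,"rx": 0,"ry": 0.015,"rz": 0}
    - {"x": -5.0,"y": 0,"z": -0.8,"rx": 0,"ry": 0,"rz": 0}
    - {"x": 0,"y": 0,"z": 0,"rx": 0,"ry": 0,"rz": 0}
    - {"x": 0,"y": 0,"z": 0,"rx": 0,"ry": 0,"rz": 0}

```text
clock: 8.78
position: [0.5284, -0.0804, 0.0916]
ee_rot: [-1.25, 1.133, -1.143]
force: [0.0, -0.5, -0.7]
width: 0.007
```

Run:
```python
from h import *
go([.551,-.0535,.067],.14-np.pi/2)
```

```text
t 8.775 pos [ 0.5284 -0.0804  0.0916] F [ 0.0446 -0.4905 -0.7375] w 0.007
shift cm (tool at now) [-2.4692  2.4716  2.4863] turn [-0.0065 -0.0445  0.0027] rows 0.39780145386362437 0.2408157862248268
shift in final frame [-2.3492  2.4616  2.6095]
```

>>> move_arm:
  series:
    - {"x": -2.4,"y": 0,"z": 2.5,"rx": -0.006,"ry": -0.044,"rz": 0.003}
    - {"x": 0,"y": 1.2,"z": 0,"rx": 0,"ry": 0,"rz": 0}
    - {"x": 0,"y": 0,"z": 0,"rx": 0,"ry": 0,"rz": 0}

```text
clock: 9.15
position: [0.5526, -0.058, 0.0805]
ee_rot: [-1.27, 1.107, -1.111]
force: [0.3, 0.4, 0.4]
width: 0.006
```

Run:
```python
from h import *
go([.551,-.0535,.067],.14-np.pi/2)
```

```text
t 9.15 pos [ 0.5526 -0.058   0.0805] F [0.3314 0.4142 0.4072] w 0.006
shift cm (tool at now) [-0.4653  1.3526 -0.0982] turn [-0.0017 -0.0048  0.0018] rows 0.2164134327653789 0.028899063559700185
shift in final frame [-0.4634  1.3536 -0.0937]
```

>>> move_arm:
  series:
    - {"x": -0.4,"y": 0.5,"z": -0.1,"rx": 0,"ry": -0.005,"rz": 0.002}
    - {"x": 0,"y": 0.5,"z": 0,"rx": 0,"ry": 0,"rz": 0}
    - {"x": 0,"y": 0.3,"z": 0,"rx": 0,"ry": 0,"rz": 0}
    - {"x": 0,"y": 0,"z": 0,"rx": 0,"ry": 0,"rz": 0}

```text
clock: 9.65
position: [0.5502, -0.0563, 0.067]
ee_rot: [-1.27, 1.107, -1.108]
force: [0.1, 0.3, 0.1]
width: 0.007
```

>>> move_arm:
  series:
    - {"x": 0,"y": 0.1,"z": 0,"rx": 0,"ry": 0,"rz": 0}

```text
clock: 9.78
position: [0.5504, -0.0564, 0.0661]
ee_rot: [-1.27, 1.107, -1.109]
force: [1.3, 0.8, 0.2]
width: 0.009
```

>>> move_arm:
  series:
    - {"x": 0,"y": 0.06,"z": 0,"rx": 0,"ry": 0,"rz": 0}

```text
clock: 9.9
position: [0.5504, -0.0564, 0.0655]
ee_rot: [-1.27, 1.107, -1.109]
force: [0.4, -0.7, -0.1]
width: 0.005
```

>>> move_arm:
  series:
    - {"x": 0,"y": 0.06,"z": 0,"rx": 0,"ry": 0,"rz": 0}

```text
clock: 10.02
position: [0.5505, -0.0564, 0.065]
ee_rot: [-1.27, 1.106, -1.109]
force: [0.0, -0.3, 0.7]
width: 0.004
```

>>> move_arm:
  series:
    - {"x": 0,"y": 0.06,"z": 0,"rx": 0,"ry": 0,"rz": 0}

```text
clock: 10.15
position: [0.5506, -0.0563, 0.0644]
ee_rot: [-1.27, 1.106, -1.109]
force: [0.8, 0.2, 1.1]
width: 0.004
```

>>> move_arm:
  series:
    - {"x": 0,"y": 0.06,"z": 0,"rx": 0,"ry": 0,"rz": 0}

```text
clock: 10.28
position: [0.5506, -0.0564, 0.0638]
ee_rot: [-1.27, 1.106, -1.109]
force: [-0.9, 0.1, 2.1]
width: 0.008
```

>>> move_arm:
  series:
    - {"x": 0,"y": 0.06,"z": 0,"rx": 0,"ry": 0,"rz": 0}

```text
clock: 10.4
position: [0.5506, -0.0563, 0.0633]
ee_rot: [-1.27, 1.106, -1.109]
force: [-1.1, 0.4, 1.4]
width: 0.008
```

>>> move_arm:
  series:
    - {"x": 0,"y": 0.06,"z": 0,"rx": 0,"ry": 0,"rz": 0}

```text
clock: 10.52
position: [0.5506, -0.0563, 0.0628]
ee_rot: [-1.27, 1.106, -1.109]
force: [-1.0, -0.8, 3.5]
width: 0.006
```

>>> move_arm:
  series:
    - {"x": 0,"y": 0.06,"z": 0,"rx": 0,"ry": 0,"rz": 0}

```text
clock: 10.65
position: [0.5506, -0.0563, 0.0623]
ee_rot: [-1.27, 1.106, -1.109]
force: [-0.6, 0.5, 2.7]
width: 0.007
```

>>> move_arm:
  series:
    - {"x": 0,"y": 0.06,"z": 0,"rx": 0,"ry": 0,"rz": 0}

```text
clock: 10.78
position: [0.5506, -0.0563, 0.0618]
ee_rot: [-1.27, 1.106, -1.109]
force: [-1.9, -0.1, 4.4]
width: 0.004
```

>>> move_arm:
  series:
    - {"x": 0,"y": 0.04,"z": 0,"rx": 0,"ry": 0,"rz": 0}

```text
clock: 10.9
position: [0.5506, -0.0564, 0.0614]
ee_rot: [-1.27, 1.106, -1.109]
force: [-1.6, -0.0, 4.3]
width: 0.004
```

The third key is soft too: it rises steadily to about 4.3 N at 3 mm. The good one is the first, in the right-hand (−y) logger. I'll lift and go back to it.

>>> move_arm:
  series:
    - {"x": 0,"y": -2.0,"z": 0,"rx": 0,"ry": 0,"rz": 0}
    - {"x": 0,"y": -5.0,"z": 0,"rx": 0,"ry": 0,"rz": 0}
    - {"x": 5.2,"y": -2.0,"z": -2.2,"rx": 0,"ry": 0.013,"rz": 0}
    - {"x": 5.2,"y": 0,"z": -2.2,"rx": 0,"ry": 0,"rz": 0}
    - {"x": 5.2,"y": 0,"z": -2.2,"rx": 0,"ry": 0,"rz": 0}
    - {"x": 5.2,"y": 0,"z": -2.2,"rx": 0,"ry": 0,"rz": 0}
    - {"x": 4,"y": 0,"z": -1.6,"rx": 0,"ry": 0,"rz": 0}
    - {"x": 0,"y": 0,"z": 0,"rx": 0,"ry": 0,"rz": 0}
  jaw: 9.18

```text
clock: 11.9
position: [0.4786, -0.323, 0.1527]
ee_rot: [-1.265, 1.111, -1.119]
force: [0.4, 0.7, -0.5]
width: 0.828
```

Run:
```python
from h import *
go([.4745,-.3388,.14],.125-np.pi/2)
i={n:arm.get_image(n) for n in("top","scene")}
for n in i: cv2.imwrite(f"pics/{n}2.png",i[n])
cv2.imwrite("pics/t2c.png",cv2.resize(i["top"][150:300,250:450],None,fx=4,fy=4,interpolation=cv2.INTER_CUBIC))
```

```text
t 11.9 pos [ 0.4786 -0.323   0.1527] F [ 0.4443  0.7308 -0.5319] w 0.828
shift cm (tool at now) [ 1.5156  1.272  -0.6094] turn [-0.0042  0.0022  0.0024] rows 0.2424943545867819 0.028647539406347265
shift in final frame [ 1.52    1.271  -0.6006]
```

View pics/t2c.png

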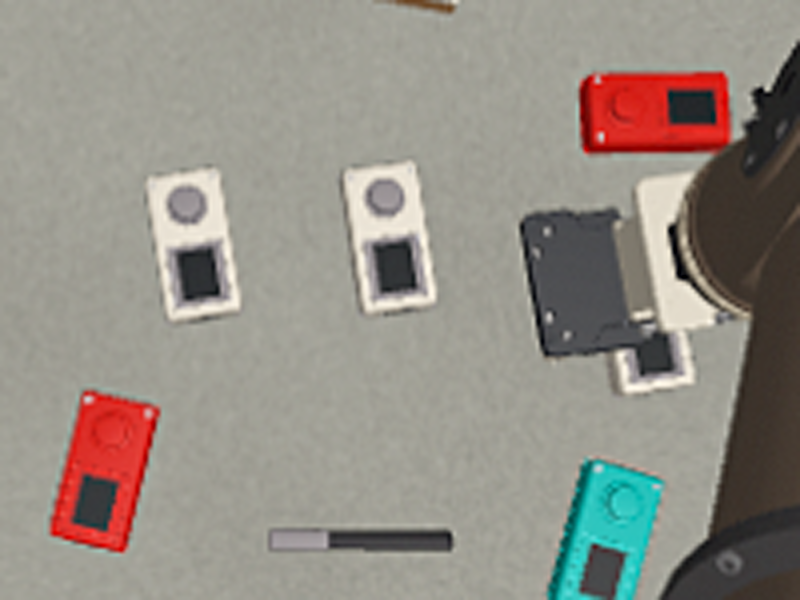

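The soft loggers are unmoved and the gripper is near the good one. Descending on its centre.

>>> move_arm:
  series:
    - {"x": 1.5,"y": 0,"z": -0.6,"rx": -0.004,"ry": 0.002,"rz": 0.002}
    - {"x": 0,"y": 3,"z": 0,"rx": 0,"ry": 0,"rz": 0}
    - {"x": 0,"y": 3,"z": 0,"rx": 0,"ry": 0,"rz": 0}
    - {"x": 0,"y": 0,"z": 0,"rx": 0,"ry": 0,"rz": 0}

```text
clock: 12.5
position: [0.4787, -0.3328, 0.0918]
ee_rot: [-1.268, 1.107, -1.107]
force: [-0.3, 0.0, 0.7]
width: 1.005
```

Run:
```python
from h import *
go([.4745,-.3388,.027],.125-np.pi/2)
```

```text
t 12.5 pos [ 0.4787 -0.3328  0.0918] F [-0.3399  0.05    0.7371] w 1.005
shift cm (tool at now) [ 0.5459  6.4791 -0.5081] turn [-0.0023  0.0124 -0.002 ] rows 1.0366590183724251 0.067958016158475
shift in final frame [ 0.5394  6.4813 -0.4868]
```

>>> move_arm:
  series:
    - {"x": 0.6,"y": 0,"z": -0.5,"rx": -0.002,"ry": 0.012,"rz": -0.002}
    - {"x": 0,"y": 2.5,"z": 0,"rx": 0,"ry": 0,"rz": 0}
    - {"x": 0,"y": 0,"z": 0,"rx": 0,"ry": 0,"rz": 0}

```text
clock: 12.88
position: [0.4761, -0.3414, 0.07]
ee_rot: [-1.265, 1.113, -1.121]
force: [-0.4, 1.0, -0.3]
width: 1.0
```

Run:
```python
from h import *
go([.4745,-.3388,.027],.125-np.pi/2)
```

```text
t 12.875 pos [ 0.4761 -0.3414  0.07  ] F [-0.3965  1.0441 -0.2893] w 1.0
shift cm (tool at now) [-0.2964  4.301  -0.1413] turn [-0.0033 -0.      0.0034] rows 0.6881588672978809 0.025592681051388868
shift in final frame [-0.2817  4.3024 -0.1269]
```

>>> move_arm:
  series:
    - {"x": -0.3,"y": 2.0,"z": -0.15,"rx": -0.003,"ry": 0,"rz": 0.003}
    - {"x": 0,"y": 1.5,"z": 0,"rx": 0,"ry": 0,"rz": 0}
    - {"x": 0,"y": 0.6,"z": 0,"rx": 0,"ry": 0,"rz": 0}
    - {"x": 0,"y": 0,"z": 0,"rx": 0,"ry": 0,"rz": 0}

```text
clock: 13.38
position: [0.4755, -0.3399, 0.0293]
ee_rot: [-1.265, 1.114, -1.12]
force: [-0.7, -0.5, -0.0]
width: 1.002
```

Run:
```python
from h import *
go([.4745,-.3388,.027],.125-np.pi/2)
i=arm.get_image("scene");cv2.imwrite("pics/s3.png",cv2.resize(i[180:310,160:300],None,fx=5,fy=4.5))
```

```text
t 13.375 pos [ 0.4755 -0.3399  0.0293] F [-0.6541 -0.4785 -0.0445] w 1.002
shift cm (tool at now) [-0.1207  0.2339 -0.0882] turn [-0.0027 -0.0004  0.0027] rows 0.037418888558250187 0.020696385065406053
shift in final frame [-0.1201  0.2344 -0.0875]
```

View pics/s3.png

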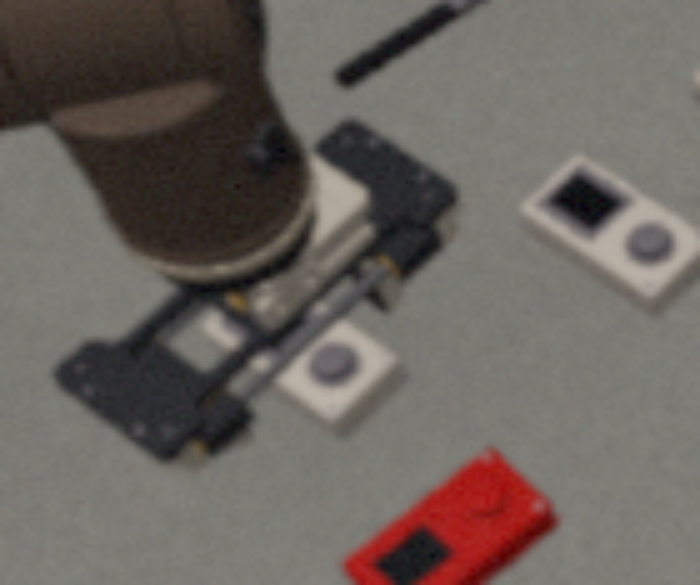

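The fingers straddle the logger. Closing.

>>> move_arm:
  series:
    - {"x": -0.1,"y": 0.22,"z": -0.09,"rx": -0.003,"ry": 0,"rz": 0.003}
    - {"x": 0,"y": 0,"z": 0,"rx": 0,"ry": 0,"rz": 0}
    - {"x": 0,"y": 0,"z": 0,"rx": 0,"ry": 0,"rz": 0}
    - {"x": 0,"y": 0,"z": 0,"rx": 0,"ry": 0,"rz": 0}
    - {"x": 0,"y": 0,"z": 0,"rx": 0,"ry": 0,"rz": 0}
    - {"x": 0,"y": 0,"z": 0,"rx": 0,"ry": 0,"rz": 0}
  jaw: 4.0
  newtons: 20

```text
clock: 14.18
position: [0.4753, -0.3393, 0.0284]
ee_rot: [-1.265, 1.116, -1.118]
force: [1.0, 0.6, -1.0]
width: 0.522
```

Run:
```python
from h import *
go([.4745,-.3388,.027],.125-np.pi/2)
```

```text
t 14.175 pos [ 0.4753 -0.3393  0.0284] F [ 0.9623  0.6315 -1.0104] w 0.522
shift cm (tool at now) [-0.0616  0.1415 -0.0739] turn [-0.0014 -0.0004  0.0008] rows 0.022647363910743627 0.008768055276672616
shift in final frame [-0.0615  0.1417 -0.0736]
```

>>> move_arm:
  series:
    - {"x": 0,"y": -1.0,"z": 0,"rx": 0,"ry": 0,"rz": 0}
    - {"x": 0,"y": -3.0,"z": 0,"rx": 0,"ry": 0,"rz": 0}
    - {"x": 0,"y": -4.0,"z": 0,"rx": 0,"ry": 0,"rz": 0}
    - {"x": 0,"y": -3.0,"z": 0,"rx": 0,"ry": 0,"rz": 0}
    - {"x": 0,"y": 0,"z": 0,"rx": 0,"ry": 0,"rz": 0}

```text
clock: 14.8
position: [0.4744, -0.3391, 0.143]
ee_rot: [-1.265, 1.117, -1.117]
force: [-0.5, -0.7, -2.5]
width: 0.519
```

Run:
```python
from h import *
go([.5323,.1874,.14],.155-np.pi/2)
i=arm.get_image("scene");cv2.imwrite("pics/s4.png",cv2.resize(i[150:310,150:310],None,fx=3.7,fy=3.7))
```

```text
t 14.8 pos [ 0.4744 -0.3391  0.143 ] F [-0.4851 -0.6577 -2.5191] w 0.519
shift cm (tool at now) [-51.5241   0.2951  12.2797] turn [-0.0002 -0.0306  0.0001] rows 8.24386369896558 0.163405220033835
shift in final frame [-51.1249   0.2968  13.8481]
```

View pics/s4.png

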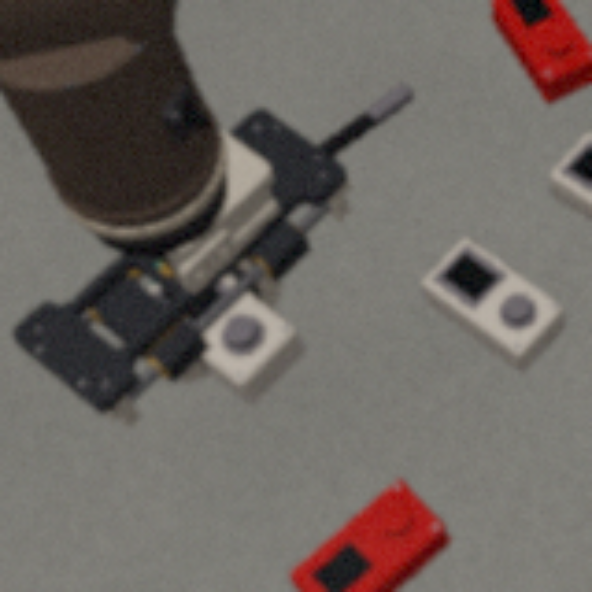

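The logger is held and lifted. Carrying it over to the carrier.

>>> move_arm:
  series:
    - {"x": -3,"y": 0,"z": 0.8,"rx": 0,"ry": -0.03,"rz": 0}
    - {"x": -5,"y": 0,"z": 1.4,"rx": 0,"ry": 0,"rz": 0}
    - {"x": -5,"y": 0,"z": 1.4,"rx": 0,"ry": 0,"rz": 0}
    - {"x": -5,"y": 0,"z": 1.4,"rx": 0,"ry": 0,"rz": 0}
    - {"x": -5,"y": 0,"z": 1.4,"rx": 0,"ry": 0,"rz": 0}
    - {"x": -5,"y": 0,"z": 1.4,"rx": 0,"ry": 0,"rz": 0}
    - {"x": -5,"y": 0,"z": 1.4,"rx": 0,"ry": 0,"rz": 0}
    - {"x": -5,"y": 0,"z": 1.4,"rx": 0,"ry": 0,"rz": 0}
    - {"x": -4,"y": 0,"z": 1.2,"rx": 0,"ry": 0,"rz": 0}
    - {"x": -3,"y": 0,"z": 0.8,"rx": 0,"ry": 0,"rz": 0}
    - {"x": 0,"y": 0,"z": 0,"rx": 0,"ry": 0,"rz": 0}

```text
clock: 16.23
position: [0.5222, 0.1393, 0.1266]
ee_rot: [-1.293, 1.114, -1.082]
force: [-0.0, -0.3, -1.7]
width: 0.523
```

Run:
```python
from h import *
go([.5323,.1874,.14],.155-np.pi/2)
```

```text
t 16.225 pos [0.5222 0.1393 0.1266] F [-0.0144 -0.2829 -1.6691] w 0.523
shift cm (tool at now) [-4.6105 -1.3586  1.6985] turn [ 0.0234 -0.0015 -0.0049] rows 0.7376853401726351 0.1279802115014213
shift in final frame [-4.6012 -1.3411  1.7371]
```

>>> move_arm:
  series:
    - {"x": -3,"y": 0,"z": 1.2,"rx": 0.023,"ry": 0,"rz": -0.005}
    - {"x": -1.5,"y": 0,"z": 0.5,"rx": 0,"ry": 0,"rz": 0}
    - {"x": 0,"y": 0,"z": 0,"rx": 0,"ry": 0,"rz": 0}
    - {"x": 0,"y": 0,"z": 0,"rx": 0,"ry": 0,"rz": 0}

```text
clock: 16.73
position: [0.5304, 0.182, 0.1226]
ee_rot: [-1.285, 1.101, -1.098]
force: [-0.8, 0.2, -2.9]
width: 0.524
```

Run:
```python
from h import *
go([.5323,.1874,.09],.155-np.pi/2)
i={n:arm.get_image(n) for n in("top","scene")}
a=cv2.resize(i["top"][150:280,110:260],None,fx=5,fy=4.5,interpolation=cv2.INTER_CUBIC)
b=cv2.resize(i["scene"][80:200,310:460],None,fx=5,fy=5,interpolation=cv2.INTER_CUBIC)
cv2.imwrite("pics/t5.png",a);cv2.imwrite("pics/s5.png",b)
```

```text
t 16.725 pos [0.5304 0.182  0.1226] F [-0.7704  0.1605 -2.8663] w 0.524
shift cm (tool at now) [-0.5171  3.2533  0.2929] turn [ 0.0076 -0.0051  0.0045] rows 0.5205275467398052 0.05474574901555294
shift in final frame [-0.5009  3.2578  0.2705]
```

View pics/t5.png

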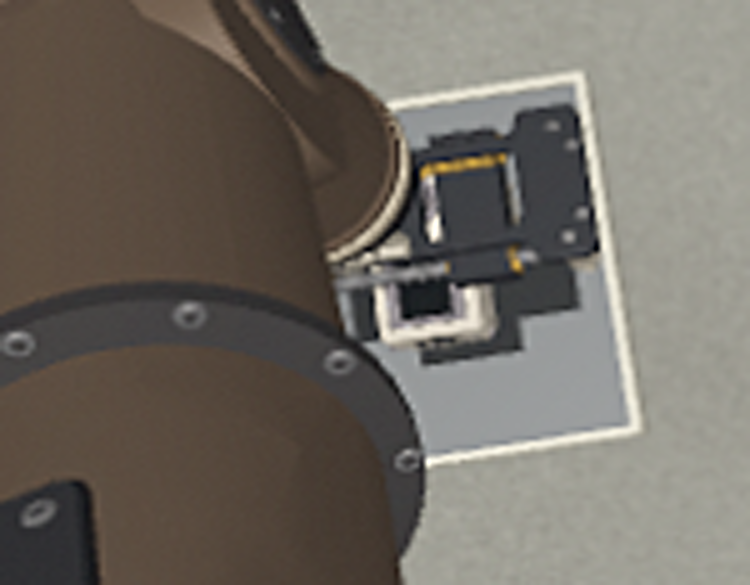

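View pics/s5.png

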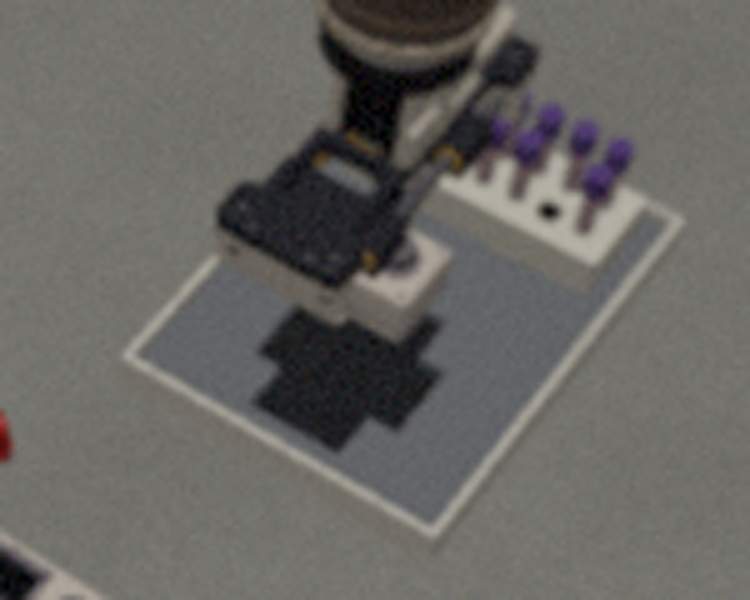

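Run:
```python
from h import *
t=lambda u,v:np.array([(u+.5)/5-.5+110,(v+.5)/4.5-.5+150])
s=lambda u,v:np.array([(u+.5)/5-.5+310,(v+.5)/5-.5+80])
print("L bot-left",back("top",t(381,340),.128),"bot-right",back("top",t(493,326),.128),"disp",back("top",t(425,303),.128))
print("scene key",back("scene",s(404,258),.139),"corners",back("scene",s(452,257),.128),back("scene",s(403,309),.128))
p=np.array([.5304,.182]);a=.150;R=np.array([[np.cos(a),-np.sin(a)],[np.sin(a),np.cos(a)]])
for n,q in(("key",[.024,0]),("-x+y",[-.046,.024]),("-x-y",[-.046,-.024]),("+x-y",[.046,-.024]),("+x+y",[.046,.024])): print(n,p+R@q)
i=cv2.imread("pics/scene0.png");cv2.imwrite("pics/r0.png",cv2.resize(i[125:180,350:410],None,fx=10,fy=10,interpolation=cv2.INTER_CUBIC))
```

```text
L bot-left [0.4814 0.1964] bot-right [0.4876 0.1453] disp [0.4999 0.1767]
scene key [0.5587 0.1815] corners [0.5709 0.2079] [0.5756 0.1634]
key [0.5541 0.1856]
-x+y [0.4813 0.1989]
-x-y [0.4885 0.1514]
+x-y [0.5795 0.1651]
+x+y [0.5723 0.2126]
```

View pics/r0.png

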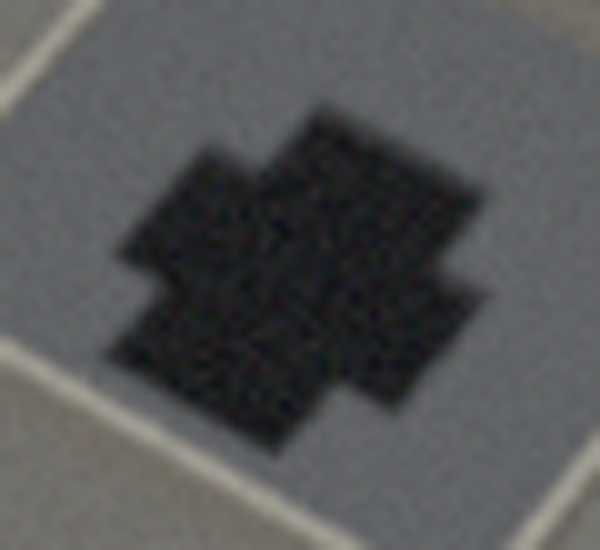

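Run:
```python
from h import *
s=lambda u,v:np.array([(u+.5)/10-.5+350,(v+.5)/10-.5+125])
def loc(q,c,a):
    C,S_=np.cos(a),np.sin(a); q=np.array(q); return np.c_[c[0]+C*q[:,0]-S_*q[:,1],c[1]+S_*q[:,0]+C*q[:,1]]
pts=[(209,147),(488,293),(395,412),(116,255),(320,103),(487,190),(274,453),(106,354)]
W=np.array([back("scene",s(*p),.018) for p in pts]);print(W,"means",W[:4].mean(0),W[4:].mean(0))
```

```text
[[0.4812 0.2067]
 [0.5731 0.2232]
 [0.5819 0.1729]
 [0.4891 0.1584]
 [0.4931 0.2419]
 [0.5487 0.2516]
 [0.5674 0.1384]
 [0.5111 0.1305]] means [0.5313 0.1903] [0.5301 0.1906]
```

```bash
cat >> h.py <<'E'
def overlay(n,img,roi,k,items,fn):
    x0,y0,x1,y1=roi; c=cv2.resize(img[y0:y1,x0:x1],None,fx=k,fy=k,interpolation=cv2.INTER_CUBIC)
    for pts,col in items:
        q=np.round(((proj(n,pts)-[x0,y0]+.5)*k-.5)*8).astype(np.int32); cv2.polylines(c,[q],True,col,1,cv2.LINE_AA,shift=3)
    cv2.imwrite(fn,c)
def key(x,y,a,z,r=.01):
    t=np.linspace(0,2*np.pi,24); return np.c_[x+.024*np.cos(a)+r*np.cos(t),y+.024*np.sin(a)+r*np.sin(t),0*t+z]
def cross(x,y,a,z=.018):
    q=np.array([(-.0485,-.0265),(-.03,-.0265),(-.03,-.0585),(.03,-.0585),(.03,-.0265),(.0485,-.0265),(.0485,.0265),(.03,.0265),(.03,.0585),(-.03,.0585),(-.03,.0265),(-.0485,.0265)])
    C,S_=np.cos(a),np.sin(a); return np.c_[x+C*q[:,0]-S_*q[:,1],y+S_*q[:,0]+C*q[:,1],z+0*q[:,0]]
E
python3 - <<'E'
from h import *
o=arm.observe();p=o["position"];a=.150;zb=p[2]-.0284
i={n:arm.get_image(n) for n in("top","scene")}
for n in i: cv2.imwrite(f"pics/{n}6.png",i[n])
B=box(p[0],p[1],a,z0=zb)
it=[(B[4:],(0,0,255)),(key(p[0],p[1],a,zb+.045),(0,255,0)),(cross(.5322,.1878,.155),(255,255,0))]
overlay("top",i["top"],(165,180,235,235),10,it,"pics/o1.png")
overlay("scene",i["scene"],(345,110,415,175),9,it,"pics/o2.png")
E
```

```text
(no output)
```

View pics/o1.png

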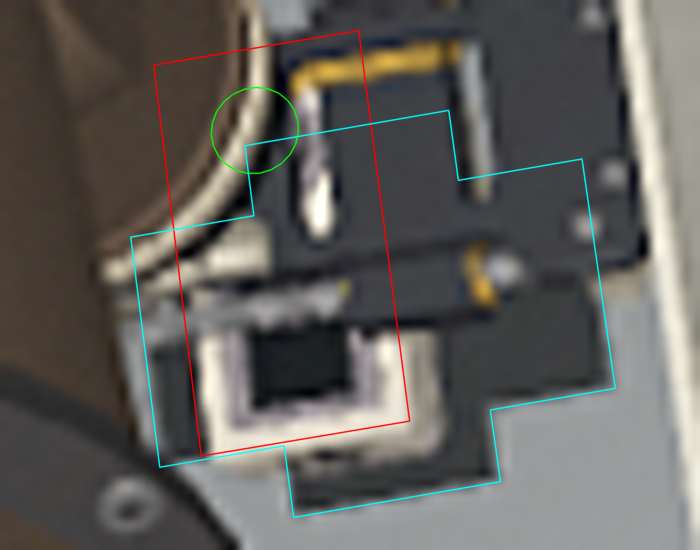

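View pics/o2.png

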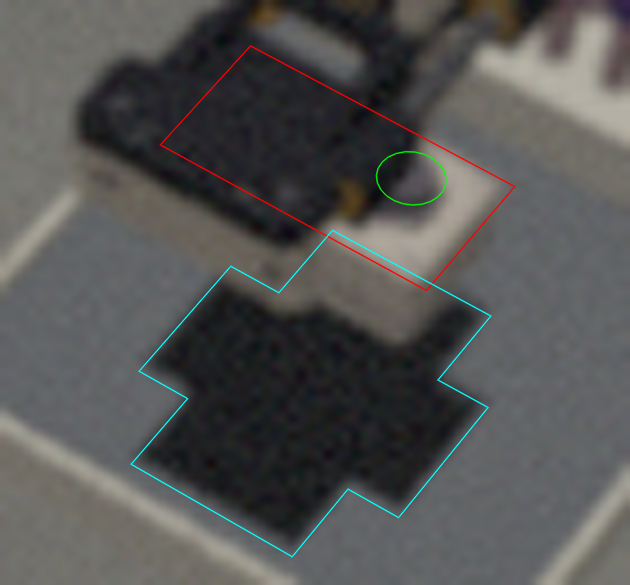

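The predicted outlines match the held logger and the recess to within about 1 px in both views: the top-face corner is at (202,455) predicted against (203,458) seen. Lowering and aligning.

>>> move_arm:
  series:
    - {"x": -0.5,"y": 2,"z": 0.25,"rx": 0.007,"ry": -0.005,"rz": 0.004}
    - {"x": 0,"y": 2,"z": 0,"rx": 0,"ry": 0,"rz": 0}
    - {"x": 0,"y": 0,"z": 0,"rx": 0,"ry": 0,"rz": 0}
    - {"x": 0,"y": 0,"z": 0,"rx": 0,"ry": 0,"rz": 0}

```text
clock: 17.42
position: [0.5337, 0.1863, 0.0838]
ee_rot: [-1.275, 1.094, -1.097]
force: [-0.1, -0.9, -2.9]
width: 0.522
```

Run:
```python
from h import *
go([.532,.188,.065],.155-np.pi/2)
```

```text
t 17.425 pos [0.5337 0.1863 0.0838] F [-0.0651 -0.9022 -2.8789] w 0.522
shift cm (tool at now) [-0.1903  1.8761 -0.1458] turn [-0.0031 -0.0026 -0.0003] rows 0.3001758297932704 0.021827271028165552
shift in final frame [-0.1911  1.8765 -0.1395]
```

>>> move_arm:
  series:
    - {"x": -0.19,"y": 1.4,"z": -0.14,"rx": -0.003,"ry": -0.003,"rz": 0}
    - {"x": 0,"y": 0.3,"z": 0,"rx": 0,"ry": 0,"rz": 0}
    - {"x": 0,"y": 0,"z": 0,"rx": 0,"ry": 0,"rz": 0}
    - {"x": 0,"y": 0,"z": 0,"rx": 0,"ry": 0,"rz": 0}

```text
clock: 17.92
position: [0.5327, 0.1883, 0.067]
ee_rot: [-1.277, 1.093, -1.094]
force: [-0.1, -0.1, -2.2]
width: 0.524
```

Run:
```python
from h import *
go([.532,.188,.05],.155-np.pi/2)
o=arm.observe();p=o["position"];a=.155;zb=p[2]-.0284
i={n:arm.get_image(n) for n in("top","scene")}
B=box(p[0],p[1],a,z0=zb)
it=[(B[4:],(0,0,255)),(B[:4],(0,128,255)),(key(p[0],p[1],a,zb+.045),(0,255,0)),(cross(.532,.188,.155),(255,255,0))]
overlay("top",i["top"],(165,180,235,235),10,it,"pics/o3.png")
overlay("scene",i["scene"],(345,110,415,175),9,it,"pics/o4.png")
```

```text
t 17.925 pos [0.5327 0.1883 0.067 ] F [-0.1382 -0.0707 -2.191 ] w 0.524
shift cm (tool at now) [ 0.0205  1.6957 -0.0726] turn [-0.0018  0.0004 -0.0007] rows 0.2713177298168902 0.010516347541460509
shift in final frame [ 0.0193  1.6959 -0.0695]
```

View pics/o3.png

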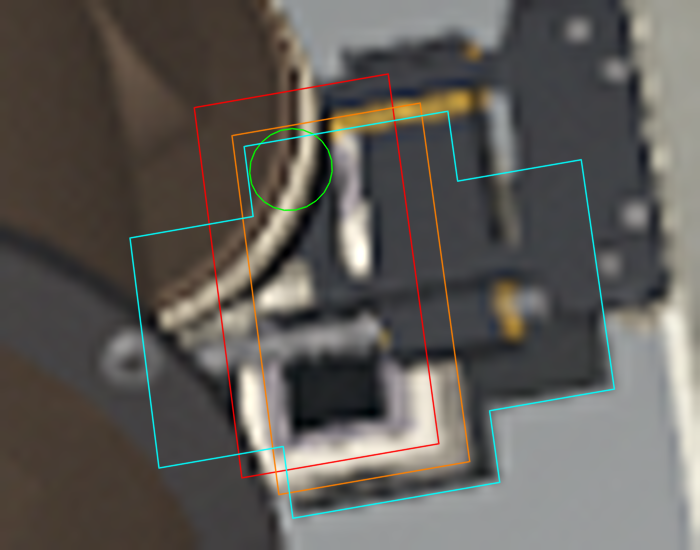

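View pics/o4.png

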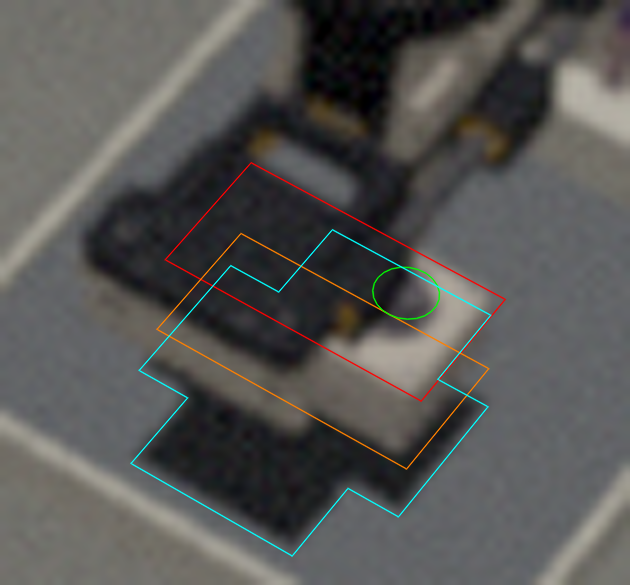

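The alignment is good to about 1 mm. Lowering, then checking the pose just above the foam.

>>> move_arm:
  series:
    - {"x": 0,"y": 1.0,"z": 0,"rx": -0.002,"ry": 0,"rz": 0}
    - {"x": 0,"y": 0.6,"z": 0,"rx": 0,"ry": 0,"rz": 0}
    - {"x": 0,"y": 0,"z": 0,"rx": 0,"ry": 0,"rz": 0}

```text
clock: 18.4
position: [0.5328, 0.1883, 0.0499]
ee_rot: [-1.278, 1.095, -1.093]
force: [0.5, 0.0, -1.1]
width: 0.52
```

Run:
```python
from h import *
go([.5325,.188,.0384],.155-np.pi/2)
```

```text
t 18.4 pos [0.5328 0.1883 0.0499] F [ 0.4954  0.043  -1.1333] w 0.52
shift cm (tool at now) [ 0.0241  1.1517 -0.0334] turn [ 0.      0.0002 -0.0008] rows 0.18427278964049287 0.004364118779529726
shift in final frame [ 0.0232  1.1517 -0.0334]
```

Foam contact, if I've missed the recess, would come at z ≈ 0.0464. Going in small steps.

>>> move_arm:
  series:
    - {"x": 0,"y": 0.3,"z": -0.03,"rx": 0,"ry": 0,"rz": 0}
    - {"x": 0,"y": 0.1,"z": 0,"rx": 0,"ry": 0,"rz": 0}

```text
clock: 18.65
position: [0.5325, 0.1882, 0.0456]
ee_rot: [-1.278, 1.095, -1.093]
force: [-0.2, -1.3, -1.2]
width: 0.523
```

>>> move_arm:
  series:
    - {"x": 0,"y": 0.1,"z": 0,"rx": 0,"ry": 0,"rz": 0}

```text
clock: 18.77
position: [0.5325, 0.1883, 0.0446]
ee_rot: [-1.278, 1.094, -1.094]
force: [-0.4, -0.5, -2.6]
width: 0.517
```

>>> move_arm:
  series:
    - {"x": 0,"y": 0.1,"z": 0,"rx": 0,"ry": 0,"rz": 0}

```text
clock: 18.9
position: [0.5326, 0.1883, 0.0437]
ee_rot: [-1.278, 1.094, -1.094]
force: [-0.1, -0.2, -1.4]
width: 0.521
```

>>> move_arm:
  series:
    - {"x": 0,"y": 0.1,"z": 0,"rx": 0,"ry": 0,"rz": 0}

```text
clock: 19.02
position: [0.5327, 0.1883, 0.0427]
ee_rot: [-1.278, 1.094, -1.094]
force: [-0.3, -0.5, -2.7]
width: 0.522
```

It's inside the recess, with no contact.

>>> move_arm:
  series:
    - {"x": 0,"y": 0.2,"z": 0,"rx": 0,"ry": 0,"rz": 0}

```text
clock: 19.15
position: [0.5328, 0.1884, 0.0407]
ee_rot: [-1.277, 1.094, -1.094]
force: [0.5, -0.5, -1.4]
width: 0.524
```

>>> move_arm:
  series:
    - {"x": 0,"y": 0.1,"z": 0,"rx": 0,"ry": 0,"rz": 0}

```text
clock: 19.27
position: [0.5327, 0.1883, 0.0396]
ee_rot: [-1.278, 1.094, -1.094]
force: [0.6, 0.1, -0.8]
width: 0.521
```

>>> move_arm:
  series:
    - {"x": 0,"y": 0.08,"z": 0,"rx": 0,"ry": 0,"rz": 0}

```text
clock: 19.4
position: [0.5327, 0.1884, 0.0387]
ee_rot: [-1.278, 1.094, -1.094]
force: [0.0, -0.3, -2.2]
width: 0.52
```

>>> move_arm:
  series:
    - {"x": 0,"y": 0.06,"z": 0,"rx": 0,"ry": 0,"rz": 0}

```text
clock: 19.52
position: [0.5327, 0.1884, 0.0384]
ee_rot: [-1.278, 1.094, -1.094]
force: [-3.4, -1.6, 9.9]
width: 0.52
```

It touched the floor exactly where expected (z 0.0384). Releasing with a limited opening, so the fingers stay within the cut-outs.

>>> move_arm:
  series:
    - {"x": 0,"y": 0,"z": 0,"rx": 0,"ry": 0,"rz": 0}
    - {"x": 0,"y": 0,"z": 0,"rx": 0,"ry": 0,"rz": 0}
    - {"x": 0,"y": 0,"z": 0,"rx": 0,"ry": 0,"rz": 0}
  jaw: 6.2

```text
clock: 19.9
position: [0.5332, 0.1886, 0.0388]
ee_rot: [-1.277, 1.094, -1.094]
force: [0.9, -0.2, 0.7]
width: 0.678
```

Run:
```python
from h import *
o=arm.observe();print(o["position"],o["force"],o["width"])
i=arm.get_image("scene");cv2.imwrite("pics/s7.png",cv2.resize(i[90:190,320:450],None,fx=5,fy=5,interpolation=cv2.INTER_CUBIC))
```

```text
[0.5332 0.1886 0.0388] [ 0.9183 -0.1724  0.7208] 0.6781526220958263
```

View pics/s7.png

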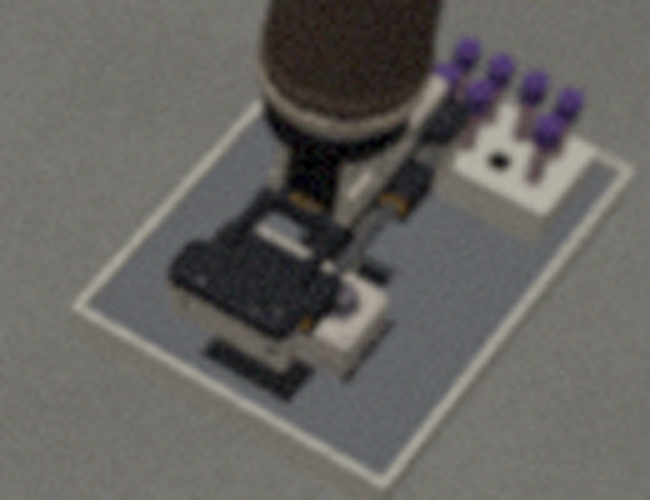

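The logger sits in the recess with the fingers clear of it. Retreating straight up and then back toward −y.

>>> move_arm:
  series:
    - {"x": 0,"y": -1.0,"z": 0,"rx": 0,"ry": 0,"rz": 0}
    - {"x": 0,"y": -3.0,"z": 0,"rx": 0,"ry": 0,"rz": 0}
    - {"x": 0,"y": -5.0,"z": 0,"rx": 0,"ry": 0,"rz": 0}
    - {"x": 0,"y": -5.0,"z": 0,"rx": 0,"ry": 0,"rz": 0}
    - {"x": 3,"y": -3,"z": -2,"rx": 0,"ry": 0,"rz": 0}
    - {"x": 5,"y": 0,"z": -2,"rx": 0,"ry": 0,"rz": 0}
    - {"x": 5,"y": 0,"z": -2,"rx": 0,"ry": 0,"rz": 0}
    - {"x": 5,"y": 0,"z": -2,"rx": 0,"ry": 0,"rz": 0}
    - {"x": 5,"y": 0,"z": -2,"rx": 0,"ry": 0,"rz": 0}
    - {"x": 5,"y": 0,"z": 0,"rx": 0,"ry": 0,"rz": 0}
    - {"x": 3,"y": 0,"z": 0,"rx": 0,"ry": 0,"rz": 0}
    - {"x": 0,"y": 0,"z": 0,"rx": 0,"ry": 0,"rz": 0}

```text
clock: 21.45
position: [0.4816, -0.1421, 0.2224]
ee_rot: [-1.269, 1.085, -1.097]
force: [-0.6, 0.1, 0.3]
width: 0.677
```

Run:
```python
from h import *
o=arm.observe();print(o["position"],o["force"],o["width"],o["clock"])
i={n:arm.get_image(n) for n in("top","scene")}
cv2.imwrite("pics/t9f.png",i["top"])
B=box(.5327,.1884,.155,z0=.010)
overlay("top",i["top"],(150,170,245,255),8,[(cross(.532,.188,.155),(255,255,0)),(B[4:],(0,0,255))],"pics/o9.png")
overlay("scene",i["scene"],(345,110,415,175),9,[],"pics/o10.png")
```

```text
[ 0.4816 -0.1421  0.2224] [-0.622   0.0664  0.3156] 0.6768126921801075 21.45
```

View pics/t9f.png

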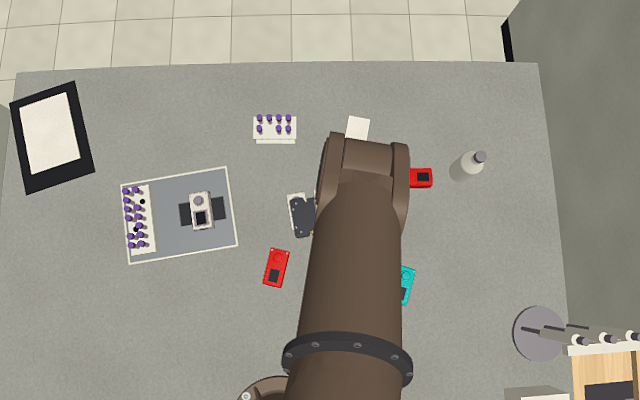

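View pics/o9.png

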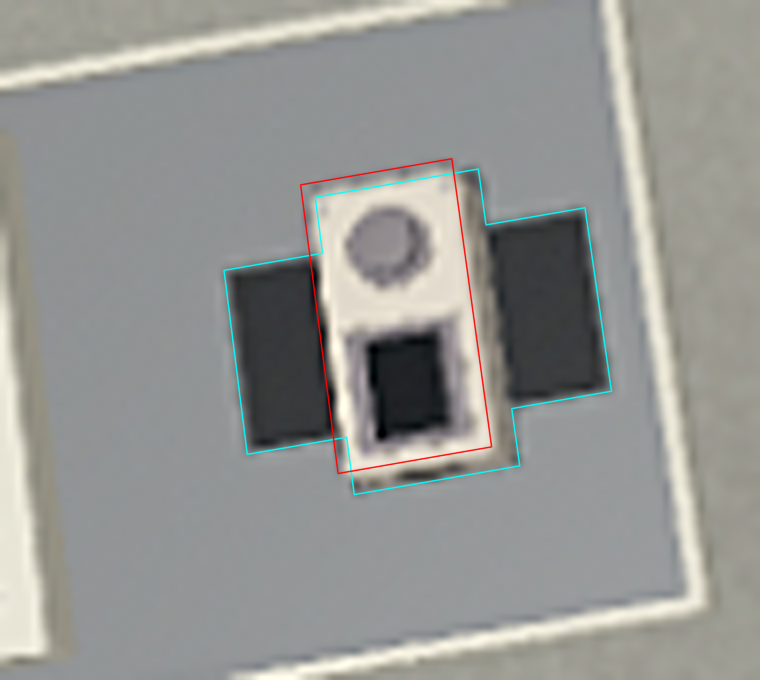

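View pics/o10.png

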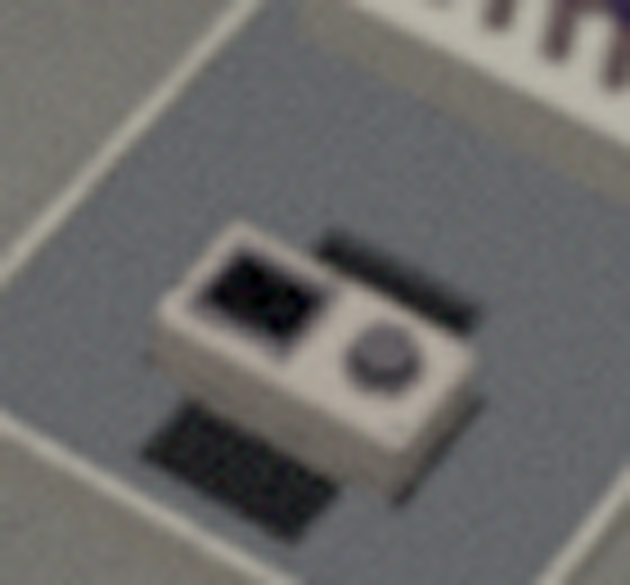

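The logger lies flat in the recess, key up, with a dark gap visible at both ends. The visible bystanders haven't moved. Handing in.

```bash
python3 -c "
from cell import arm
print(arm.sign_off())"
```

```text
the job is handed in; nothing more can be done
None
```

The logger with the good key is lying flat and key up in the carrier recess, and the job was handed in at about 21.6 s of the 72 s allowed.

- **Finding the good key:** I pressed all three.
  - The right-hand (−y) logger's key rose to about 6.8 N, then fell to 2.6 N at 5 mm, so that one snaps.
  - The middle key reached only 1.8 N and the left one about 4.3 N at around 3 mm. Both only went down soft, and I did not push either to its stop.
- **Placing it:** I gripped the good logger across its width and lowered it in until it met the floor at the expected height, with a brief 10 N contact. I opened the fingers inside the thumb cut-outs and pulled back.
- **Last checks:** Both views show it seated, with a gap at each end. The drawn outline is about 1.5 mm off the logger in the top view, which is within the 2 mm camera calibration.
- **Not confirmed:** In the last top picture the arm hid the middle soft logger, the marker and parts of a few other things. The rest looked unmoved.

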